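# Shift check of the screwdriving cell's emergency stop

### The arm

A 6-joint arm with a two-finger parallel gripper is mounted at the origin on a cart in front of the work surface, level with it; the furniture and walls round the work are solid. World frame = base frame: x ahead of the robot, y to its left, z up, the work surface at z = 0. Lengths are in mm, angles in rad, forces in N, time in s.
With the tool pointing down it reaches from about 275 to 825 mm from the base axis. Payload 4.9 kg.
Tool frame: the origin (TCP) lies on the centre line of the jaws, within the pads' length; the fingertips stand 8 mm ahead of it and the grasp point (between the pads) lies 11 mm behind it; z points along the fingers, y is the line along which they close (so a half turn about z gives the same grasp; the last joint's range is limited). The gripper opens to 85 mm and grips with 20 to 120 N. Pads are 22 mm wide; open, the fingers measure 114 mm over their backs; the gripper's body (76 mm by 85 mm) begins 54 mm behind the grasp point. The pads swing forward as they close: fully open they stand 13 mm farther back than shut.
Start: joints at [1.13, 0.326, -0.193, 1.052, 0, 1.437], TCP at [166.1, 524.337, 213.081] pointing down, gripper open.
Joint ranges: [-2.65, 2.65], [-0.97, 1.79], [-1.3, 1.35], [-1.93, 2.1], [-1.47, 1.37], [-3.14, 3.14]. Speed limits (rad/s): [2.57, 2.57, 3.14, 3.14, 3.14, 3.14].

### API

Orientations are given as a rotation vector (axis times angle).
In Python, from rig import env gives the robot as it stands.
- The arm moves only by the tool jog_arm, never from a script. Its argument "series" is a list of rows, each a list of 3 entries, a list of its own where there are three numbers: the opening, from 0 (shut) to 1 (fully open), then the shift along the tool's x, y, z in cm, then the turn, a rotation vector about the tool's x, y, z in rad. A call has exactly 5 rows; each row shifts and turns the commanded pose from where the row before left it, along the tool's axes as they then stand; what a row does not reach is not made up. A row lasts 1/8 s, in which the tool goes at most 62.5 mm and 10.7 degrees, less where a joint would pass 70% of its speed; a pose out of reach is approached as far as the arm can. A call with a gripper value outside its range is refused whole. The fingers move at their own pace and stop on an object; "grip_force" is the grip in N (left out, the last holds). Time passes only in rows, so rows that do not move let the fingers close, or fill a call up. It gives the time, the measured TCP pose, the force, the opening and the grip force at its end, in the units of the state.
- env.get_state(): the state, without advancing time (a new reading comes with each control period).
- env.snapshot(name): name is "side" or "top"; returns the picture (480x640x3 uint8, red, green, blue); there is no depth.
- env.get_calibration(name): a dict with "fov_y" (degrees; the focal length in pixels is half the picture's height over the tangent of half this angle, whatever the lens; pixels are square), "cx", "cy" (the principal point, pixels), "k1" (the pictures are not rectified: a ray, as slopes to the right and down, at radius r is drawn at 1 + k1 r^2 times it, then the intrinsics apply), "extrinsics" (4x4, takes a point from camera to world coordinates). Camera axes: x right, y down, z forward; pixel columns grow to the right and rows downward; lengths in mm; the calibration is good to about 2 mm. A picture is of the moment at which its call begins. get_calibration takes no time and is no camera call.
- env.finish_job(): hands the job in; it is judged then, once.
The state is a dict: "time_s": time; "joint_pos": joint angles; "qvel": joint speeds; "joint_torque": joint torques, N m; "position": TCP position; "eef_rot": TCP orientation; "wrist_force": force on the tool from outside, world axes, zero at the start; "torque": the same for the moment, N m; "grip_width": finger opening in mm; "finger_force": force on a finger pad.
Only numpy, scipy, OpenCV 4.12 (cv2) and the standard library are available. Lean on these libraries where they do the work, as an engineer would, in place of code of your own. Each camera call takes 0.05 s, during which the arm holds its last target. There are 200 camera calls.

### The job

Do the shift check of the emergency stop: press the red three-lobed mushroom button on the yellow box in until it latches, and take the fingers off it: it must stay in by itself. Then, with the fingertips against the side of a lobe and never gripping the head between the fingers, push it round clockwise (seen from above) until the button springs back out, and last press the blue reset button on the grey box fully in and let it come back. Leave the green start button unpressed, and do not shift or lift the grease pot, the marker pen or the tape roll.

Things in the scene. Friction and masses are not known exactly. Their poses are not given: they have to be found in the camera images.
- estop_box: Emergency stop box with a yellow cover, screwed to the bench, 84 x 84 mm, cover top 60 mm above the bench. Origin: centre of its underside, on the button's axis; z up; a cable leaves its +x side.
- estop_top (a point): Centre of the top of the red mushroom head; moves with its press and turn. Head 22 mm tall; when out, top 104 mm and underside 82 mm above the bench. Round hub of 23 mm radius with three rounded lobes, 15 mm wide, reaching 36 mm from the axis, at +60, 180 and -60 degrees from this point's own +x; gaps at 0, 120 and -120 degrees. White arrows on it point clockwise.
- estop_axis (a point): Point on the fixed yellow cover's top face (60 mm above the bench), on the axis of the red button; axes as the box's, equal to those of estop_top while the head is not turned. Around the axis only a black collar, 21 mm in radius and 7 mm high, stands on the cover under the head.
- estop_push (a joint): Press of the red head: 0 = out, 0.010 m = hard stop. Spring force from about 4 N at the start to about 9 N; from about 0.0077 m on a latch snaps in and it then rests at about 0.0072 m when let go. The latch frees the head only when it is turned.
- estop_twist (a joint): Turn of the red head, rad, growing clockwise from above, 0 to 0.9; a weak spring (0.05 N m at most) returns it to 0. With the button latched, turning it past about 0.5 frees the latch and the head springs out.
- button_box: Grey operator box, screwed to the bench, 84 x 150 mm (long along its y), cover top 60 mm above the bench. Origin: centre of its underside; z up; a cable leaves its +x side. On the cover, from its middle: blue reset button 38 mm to +y, green start button 38 mm to -y, small white lamp (15 mm wide, 7 mm high) 18 mm to +x.
- reset_top (a point): Centre of the top of the blue reset button, a 25 mm wide cap standing 13 mm above the cover (73 mm above the bench) in a 33 mm wide, 5 mm high steel ring.
- reset (a joint): Press of the blue reset button: 0 = out, 0.006 m = fully in; spring force 2.5 to 5 N, springs back when let go.
- start (a joint): Press of the green start button (recessed in a 10 mm high steel ring): 0 = out. Must not be pressed.
- grease_pot: Red grease pot with white lid, loose, 65 mm wide, 44 mm tall, beside the yellow box. Origin: centre of its underside. Leave it where it is.
- marker_pen: Black and white marker pen lying loose in front of the yellow box, 17 x 135 x 16 mm. Origin: centre of its underside. Leave it where it is.
- tape_roll: Roll of black tape lying loose in front of the grey box, 58 mm wide, 19 mm tall. Origin: centre of its underside. Leave it where it is.

How it is judged (in metres and radians):
On the way, in this order (a step that is already met when the one before it is completed fails the run):
1. the red mushroom button is pressed in, latched, and stays in with the robot not touching it (value of joint estop_push above 0.006 m and contact force between each of the fingers, the arm and estop_twist below 0.3 N), for 0.2 s.
2. the button has been turned and has sprung back out (value of joint estop_push below 0.0015 m), for 0.1 s.
3. the blue reset button is pressed fully in (value of joint reset above 0.0045 m), for 0.1 s.
At the end, for the whole second after the job is handed in: The red button is out (within 1.5 mm) and turned back (within 0.15 rad), the blue and green buttons are out (within 1 mm), and pot, pen and tape lie within 20 mm of where they stood (value of joint estop_push below 0.0015 m and value of joint estop_twist below 0.15 rad and value of joint each of reset, start below 0.001 m and distance of each of grease_pot, marker_pen, tape_roll from where it was at the start of the episode below 0.02 m); the robot touches nothing.
It fails at once if the green start button is pressed (more than 2 mm) (value of joint start above 0.002 m).
It fails at once if the red head is taken between the fingers (grasp point over the hub, less than 8 mm above the head's top) (horizontal distance between the grasp point and estop_top below 0.018 m and z of the grasp point in the frame of estop_top below 0.008 m).
It fails at once if the grease pot, the marker pen or the tape roll is shifted or lifted (more than 20 mm) (distance of any of grease_pot, marker_pen, tape_roll from where it was at the start of the episode above 0.02 m).
It also fails if it takes over 51 s, if anything falls off the work surface, if the arm or the gripper's body presses on something with over 40 N, if the wrist force passes 120 N, or if a joint passes its speed limit or range.

## Working session

There is one attempt and no reset: what is moved stays moved. The work goes in short steps, Python scripts to look and compute and a tool call to move; the robot and the scene stay as the last step left them, time stands still between calls to the robot, and variables do not carry over. Pictures are saved under pics/ and viewed, at most 10 in all, crops included, and the job is handed in when it is done.

Besides the shell and the picture viewer there is one more tool, called after "Request:" as a command line: name --argument value ..., lists and objects as JSON in quotes. jog_arm: Moves the arm, as the interface text tells. Its arguments: {"type":"object","properties":{"series":{"type":"array"},"grip_force":{"type":"number"}},"required":["series"]}

```bash
mkdir -p pics; cat > h.py <<'E'
import numpy as np, cv2
from rig import env
from scipy.spatial.transform import Rotation as R
def cast(name,uv,z):
    c=env.get_calibration(name); f=240/np.tan(np.radians(c["fov_y"]/2))
    K=np.array([[f,0,c["cx"]],[0,f,c["cy"]],[0,0,1.]])
    p=cv2.undistortPoints(np.array(uv,float).reshape(-1,1,2),K,np.array([c["k1"],0,0,0.]),None,None)[:,0] if 0 else None
    d=(np.array(uv,float).reshape(-1,2)-[c["cx"],c["cy"]])/f
    u=d.copy()
    for _ in range(30): u=d/(1+c["k1"]*(u**2).sum(1,keepdims=True))
    E=np.array(c["extrinsics"]); r=np.c_[u,np.ones(len(u))]@E[:3,:3].T; o=E[:3,3]
    return o+r*((z-o[2])/r[:,2])[:,None]
def shot(n,fn):
    im=env.snapshot(n); cv2.imwrite("pics/"+fn,im[:,:,::-1]); return im
E
python3 - <<'E'
from h import *
for n in("top","side"):
    shot(n,n+"0.png"); c=env.get_calibration(n); print(n,c["fov_y"],c["k1"],np.round(c["extrinsics"],2).tolist())
s=env.get_state();print({k:np.round(v,3).tolist() for k,v in s.items()}); print(R.from_rotvec(s["eef_rot"]).as_matrix().round(3))
E
```

```text
top 43.362205823985 -0.10125499860504264 [[0.0, -0.99, 0.13, 324.66], [-1.0, -0.0, -0.0, 29.92], [0.0, -0.13, -0.99, 1350.69], [0.0, 0.0, 0.0, 1.0]]
side 56.49353073797399 -0.07578257193338309 [[1.0, -0.05, 0.09, 424.75], [-0.1, -0.65, 0.75, -598.25], [0.02, -0.76, -0.65, 628.76], [0.0, 0.0, 0.0, 1.0]]
{'time_s': 0.1, 'joint_pos': [1.13, 0.327, -0.193, 1.052, 0.0, 1.437], 'qvel': [0.001, -0.001, 0.003, -0.001, 0.0, -0.001], 'joint_torque': [0.001, -44.424, 26.304, 0.008, -0.0, -0.0], 'position': [165.852, 523.808, 212.377], 'eef_rot': [-0.48, -3.104, 0.002], 'wrist_force': [-0.227, -0.341, -0.676], 'torque': [0.009, 0.02, -0.019], 'finger_force': 0.0, 'grip_width': 85.514}
[[-0.953  0.302 -0.001]
 [ 0.302  0.953 -0.001]
 [ 0.    -0.002 -1.   ]]
```

View pics/top0.png

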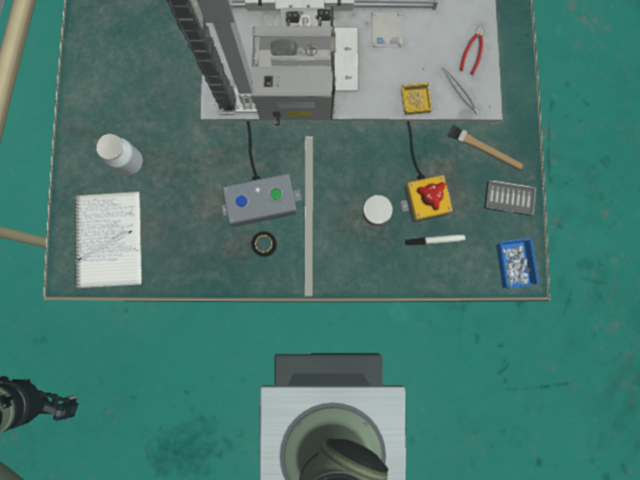

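View pics/side0.png

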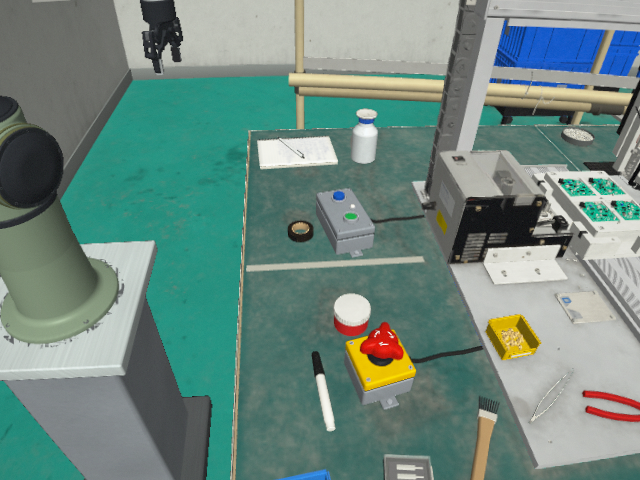

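The top view shows the yellow box with the red head at about (432,194), the blue button at (241,201), green at (276,195), the pot at (378,209) and the pen at (435,240). The side view agrees, with the red head at (382,343) and blue at (339,196). Next I measure.

```bash
cat > m.py <<'E'
from h import *
def cen(m):
    n,l,s,c=cv2.connectedComponentsWithStats(m.astype(np.uint8)); i=1+np.argmax(s[1:,4]); return l==i,c[i],s[i]
def masks(n,im):
    h=cv2.cvtColor(im,cv2.COLOR_RGB2HSV); H,S,V=[h[...,i].astype(int) for i in range(3)]
    w=np.zeros(H.shape,bool)
    if n=="top": w[165:230,200:460]=1
    else: w[170:420,300:430]=1
    return dict(red=w&((H<8)|(H>172))&(S>150)&(V>90), yel=w&(H>18)&(H<32)&(S>150)&(V>120),
      blue=w&(H>105)&(H<125)&(S>140), green=w&(H>50)&(H<80)&(S>150)&(V>90))
E
python3 - <<'E'
from m import *
for n in("top","side"):
    im=cv2.cvtColor(cv2.imread(f"pics/{n}0.png"),cv2.COLOR_BGR2RGB); ms=masks(n,im)
    for k,z in(("red",96),("yel",60),("blue",72),("green",68)):
        if n=="side" and k=="red": ms[k][:322]=0
        m,c,s=cen(ms[k]); print(n,k,c.round(1),s.tolist(),cast(n,c,z).round(1).tolist())
    m=cen(ms["yel"]|ms["red"])[0] if n=="top" else cen(ms["yel"])[0]
    if n=="top":
        ys,xs=np.nonzero(cen(ms["yel"])[0]); P=cast(n,np.c_[xs,ys],60)[:,:2].astype(np.float32); print("yel rect",cv2.minAreaRect(P))
        ys,xs=np.nonzero(cen(ms["red"])[0]); P=cast(n,np.c_[xs,ys],96)[:,:2]; c=cv2.minEnclosingCircle(P.astype(np.float32));print("red circ",c)
        d=P-np.array(c[0]); r=np.hypot(*d.T); a=np.degrees(np.arctan2(d[:,1],d[:,0]))
        for b in range(-180,180,15):
            q=r[(a>=b-7.5)&(a<b+7.5)]; print(b,q.max().round(0) if len(q) else None,end="; ")
        h=cv2.cvtColor(im,cv2.COLOR_RGB2HSV); g=(h[...,1]<70); g[:170]=0;g[230:]=0;g[:,:215]=0;g[:,305:]=0
        ys,xs=np.nonzero(cen(g)[0]); P=cast(n,np.c_[xs,ys],60)[:,:2].astype(np.float32); print("grey",cv2.minAreaRect(P))
        cr=im[160:260,200:480]; cv2.imwrite("pics/c1.png",cv2.resize(cr[:,:,::-1],(784,280),interpolation=cv2.INTER_CUBIC))
E
```

```text
top red [432.6 193.6] [418, 183, 27, 26, 328] [[563.8, -211.2, 96.0]]
top yel [427.6 198.6] [408, 176, 44, 43, 832] [[559.6, -206.6, 60.0]]
top blue [240.9 200.5] [236, 196, 11, 10, 84] [[552.6, 198.1, 72.0]]
top green [275.4 193.8] [271, 190, 10, 9, 68] [[568.1, 124.2, 68.0]]
yel rect ((564.00634765625, -210.6392059326172), (83.88530731201172, 82.09986877441406), 12.3602876663208)
red circ ((564.143798828125, -211.0637664794922), 32.38795852661133)
-180 29.0; -165 32.0; -150 27.0; -135 19.0; -120 20.0; -105 21.0; -90 20.0; -75 22.0; -60 31.0; -45 32.0; -30 28.0; -15 21.0; 0 21.0; 15 21.0; 30 21.0; 45 21.0; 60 29.0; 75 32.0; 90 25.0; 105 20.0; 120 20.0; 135 20.0; 150 21.0; 165 21.0; grey ((557.57373046875, 160.045166015625), (130.36724853515625, 195.5573272705078), 0.060478564351797104)
side red [382.1 343.8] [360, 322, 43, 37, 934] [[562.6, -217.6, 96.0]]
side yel [378.1 366.9] [346, 336, 70, 55, 1675] [[557.6, -232.7, 60.0]]
side blue [338.3 195.3] [333, 191, 11, 9, 81] [[552.4, 193.5, 72.0]]
side green [350.3 215.9] [345, 214, 11, 5, 46] [[568.5, 124.0, 68.0]]
```

View pics/c1.png

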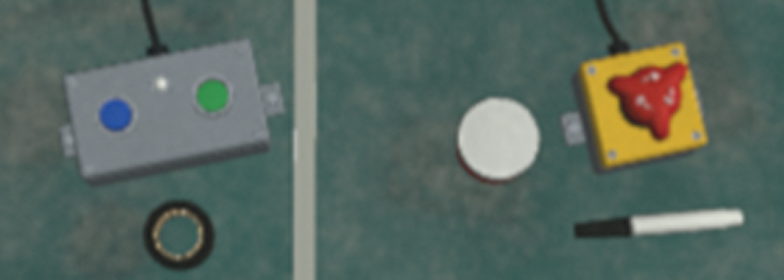

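```bash
cat > p.py <<'E'
from h import *
import json
def plan(tgt,yaw,n,op=0):
    s=env.get_state(); M=R.from_rotvec(s["eef_rot"]).as_matrix(); p=np.array(s["position"])
    y=np.degrees(np.arctan2(M[1,0],M[0,0])); print("at",p.round(1),"yaw",y.round(1),"F",np.round(s["wrist_force"],1),"t",s["time_s"],"tilt",M[:,2].round(3))
    dy=(yaw-y+180)%360-180; step=(np.array(tgt)-p)/n; rows=[]
    for i in range(n):
        a=np.radians(y+dy*i/n); c,q=np.cos(a),np.sin(a)
        rows.append([op,np.round([(c*step[0]+q*step[1])/10,(q*step[0]-c*step[1])/10,-step[2]/10],2).tolist(),[0,0,round(-np.radians(dy)/n,3)]])
    for i in range(0,n,5): print(json.dumps(rows[i:i+5]))
E
python3 -c "
from p import *
plan([564,-211,160],72,15)"
```

```text
at [165.9 523.8 212.4] yaw 162.4 F [-0.2 -0.3 -0.7] t 0.1 tilt [-0.001 -0.001 -1.   ]
[[0, [-4.01, -3.87, 0.35], [0, 0, 0.105]], [0, [-4.39, -3.43, 0.35], [0, 0, 0.105]], [0, [-4.73, -2.95, 0.35], [0, 0, 0.105]], [0, [-5.01, -2.43, 0.35], [0, 0, 0.105]], [0, [-5.24, -1.89, 0.35], [0, 0, 0.105]]]
[[0, [-5.41, -1.33, 0.35], [0, 0, 0.105]], [0, [-5.52, -0.76, 0.35], [0, 0, 0.105]], [0, [-5.57, -0.17, 0.35], [0, 0, 0.105]], [0, [-5.56, 0.41, 0.35], [0, 0, 0.105]], [0, [-5.48, 0.99, 0.35], [0, 0, 0.105]]]
[[0, [-5.35, 1.56, 0.35], [0, 0, 0.105]], [0, [-5.15, 2.12, 0.35], [0, 0, 0.105]], [0, [-4.9, 2.65, 0.35], [0, 0, 0.105]], [0, [-4.6, 3.15, 0.35], [0, 0, 0.105]], [0, [-4.24, 3.61, 0.35], [0, 0, 0.105]]]
```

Request:
jog_arm --series '[[0,[-4.0,-3.87,0.0],[0,0,0.105]],[0,[-4.4,-3.43,0.0],[0,0,0.105]],[0,[-4.73,-2.95,0.0],[0,0,0.105]],[0,[-5.0,-2.43,0.0],[0,0,0.105]],[0,[-5.24,-1.89,0.0],[0,0,0.105]]]' --grip_force 40

```text
time_s: 0.72
position: [299.2, 277.9, 212.9]
eef_rot: [1.273, 2.872, -0.0]
wrist_force: [1.3, 0.9, -0.2]
grip_width: 0.1
finger_force: 0.0
```

Request:
jog_arm --series '[[0,[-5.41,-1.33,0.0],[0,0,0.105]],[0,[-5.52,-0.76,0.0],[0,0,0.105]],[0,[-5.57,-0.17,0.0],[0,0,0.105]],[0,[-5.56,0.41,0.0],[0,0,0.105]],[0,[-5.48,1.0,0.0],[0,0,0.105]]]'

```text
time_s: 1.35
position: [432.3, 33.0, 213.0]
eef_rot: [-1.976, -2.442, -0.0]
wrist_force: [1.3, 1.4, 1.1]
grip_width: 0.3
finger_force: 0.0
```

Request:
jog_arm --series '[[0,[-5.35,1.56,0.0],[0,0,0.105]],[0,[-5.15,2.12,0.5],[0,0,0.105]],[0,[-4.9,2.65,1.0],[0,0,0.105]],[0,[-4.6,3.15,1.5],[0,0,0.105]],[0,[-4.24,3.6,1.5],[0,0,0.105]]]'

```text
time_s: 1.98
position: [565.6, -211.5, 167.2]
eef_rot: [-2.542, -1.846, 0.0]
wrist_force: [0.4, 1.7, -0.3]
grip_width: -0.2
finger_force: 0.0
```

```bash
python3 -c "
from p import *
plan([564,-211,125],72,5)
a=shot('top','t1.png')[130:260,360:500];b=shot('side','s1.png')[240:430,290:480]
a=cv2.resize(a[:,:,::-1],(400,371),interpolation=2);b=cv2.resize(b[:,:,::-1],(371,371),interpolation=2)
cv2.imwrite('pics/ab1.png',np.hstack([a,b]))"
```

```text
at [ 565.6 -211.5  167.2] yaw 72.0 F [ 0.4  1.7 -0.3] t 1.975 tilt [-0.  0. -1.]
[[0, [-0.0, -0.03, 0.84], [0, 0, -0.0]], [0, [-0.0, -0.03, 0.84], [0, 0, -0.0]], [0, [-0.0, -0.03, 0.84], [0, 0, -0.0]], [0, [-0.0, -0.03, 0.84], [0, 0, -0.0]], [0, [-0.0, -0.03, 0.84], [0, 0, -0.0]]]
```

View pics/ab1.png

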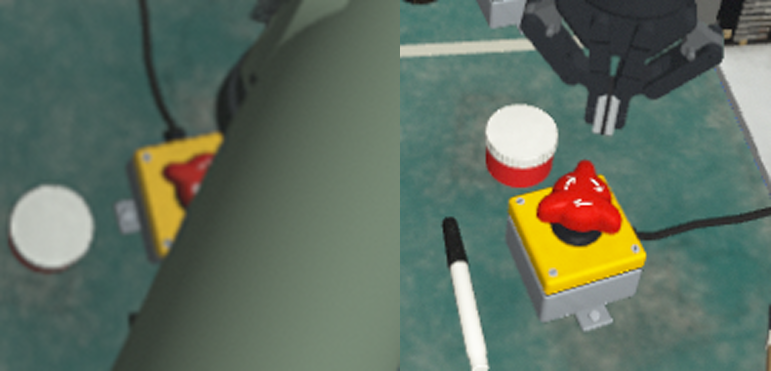

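The crop shows the shut fingertips just above the head, at about (395,307) in the side view. Button is still out. I'll descend and press.

Request:
jog_arm --series '[[0,[0,-0.15,1.6],[0,0,0]],[0,[0,0,1.6],[0,0,0]],[0,[0,0,1.2],[0,0,0]],[0,[0,0,0.5],[0,0,0]],[0,[0,0,0],[0,0,0]]]'

```text
time_s: 2.7
position: [563.6, -208.9, 119.0]
eef_rot: [-2.538, -1.851, 0.0]
wrist_force: [-0.2, -0.6, 0.3]
grip_width: -0.1
finger_force: 0.0
```

Request:
jog_arm --series '[[0,[0,0,0.3],[0,0,0]],[0,[0,0,0.3],[0,0,0]],[0,[0,0,0.3],[0,0,0]],[0,[0,0,0.2],[0,0,0]],[0,[0,0,0.2],[0,0,0]]]'

```text
time_s: 3.32
position: [563.7, -209.4, 106.0]
eef_rot: [2.539, 1.85, 0.0]
wrist_force: [-0.2, -0.4, 0.1]
grip_width: -0.1
finger_force: 0.0
```

```bash
python3 -c "
from p import *
print(cast('side',[395,306.6],159))
plan([564,-211,103],72,5)"
```

```text
[[ 576.72366625 -202.34810614  159.        ]]
at [ 563.7 -209.4  106. ] yaw 72.2 F [-0.2 -0.4  0.1] t 3.325 tilt [ 0. -0. -1.]
[[0, [-0.03, 0.02, 0.06], [0, 0, 0.001]], [0, [-0.03, 0.02, 0.06], [0, 0, 0.001]], [0, [-0.03, 0.02, 0.06], [0, 0, 0.001]], [0, [-0.03, 0.02, 0.06], [0, 0, 0.001]], [0, [-0.03, 0.02, 0.06], [0, 0, 0.001]]]
```

No contact where it was expected, so I look before going lower.

```bash
python3 -c "
from p import *
b=shot('side','s2.png')[260:430,300:480]
cv2.imwrite('pics/b2.png',cv2.resize(b[:,:,::-1],(630,595),interpolation=2))"
```

```text
(no output)
```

View pics/b2.png

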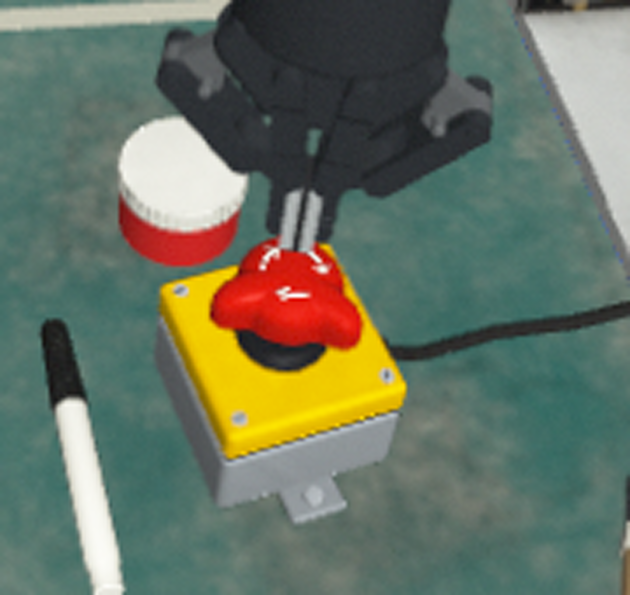

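The crop shows the tip at about (385,330), at the far upper edge of the head, so it is either still above the head or too far to +y. Head is still out. I'll check with rays.

```bash
python3 -c "
from p import *
for z in (98,104,110,116): print(z,cast('side',[[384.9,330.5],[300+292/3.5,260+273/3.5]],z).round(1).tolist())
c=env.get_calibration('side');print(np.array(c['extrinsics']).round(4).tolist())"
```

```text
98 [[571.0, -195.7, 98.0], [566.0, -209.0, 98.0]]
104 [[569.4, -200.2, 104.0], [564.4, -213.4, 104.0]]
110 [[567.7, -204.8, 110.0], [562.8, -217.8, 110.0]]
116 [[566.0, -209.3, 116.0], [561.2, -222.2, 116.0]]
[[0.995, -0.0489, 0.0866, 424.7502], [-0.0976, -0.6489, 0.7546, -598.2533], [0.0193, -0.7593, -0.6504, 628.7577], [0.0, 0.0, 0.0, 1.0]]
```

```bash
cat >> h.py <<'E'
def proj(name,P):
    c=env.get_calibration(name); f=240/np.tan(np.radians(c["fov_y"]/2)); E=np.linalg.inv(np.array(c["extrinsics"]))
    q=np.atleast_2d(P)@E[:3,:3].T+E[:3,3]; u=q[:,:2]/q[:,2:]
    return u*(1+c["k1"]*(u**2).sum(1,keepdims=True))*f+[c["cx"],c["cy"]]
E
python3 -c "
from p import *
o=[]
for fn,t in(('s1.png',[565.6,-211.5,167.2]),('s2.png',[563.7,-209.4,106])):
    im=cv2.imread('pics/'+fn)[230:400,330:445]; im=cv2.resize(im,(400,591),interpolation=2); k=400/115
    t=np.array(t)
    for d,col in((0,(255,0,0)),(-8,(0,255,0)),(20,(255,255,0))):
        for x,y in((proj('side',t+[0,0,d])-[330,230])*k: cv2.circle(im,(int(x),int(y)),4,col,-1)
    for x,y in (proj('side',[[564,-211,104]])-[330,230])*k: cv2.circle(im,(int(x),int(y)),4,(255,0,255),1)
    o.append(im)
cv2.imwrite('pics/m.png',np.hstack(o)); s=env.get_state();print(s['joint_pos'],s['joint_torque'],s['wrist_force'])"
```

```text
File "<string>", line 8
    for x,y in((proj('side',t+[0,0,d])-[330,230])*k: cv2.circle(im,(int(x),int(y)),4,col,-1)
                                                   ^
SyntaxError: invalid syntax
```

```bash
python3 -c "
from p import *
o=[]
for fn,t in(('s1.png',[565.6,-211.5,167.2]),('s2.png',[563.7,-209.4,106])):
    im=cv2.imread('pics/'+fn)[230:400,330:445]; im=cv2.resize(im,(400,591),interpolation=2); k=400/115
    t=np.array(t)
    for d,col in((0,(255,0,0)),(-8,(0,255,0)),(20,(255,255,0))):
        for x,y in (proj('side',t+[0,0,d])-[330,230])*k: cv2.circle(im,(int(x),int(y)),4,col,-1)
    for x,y in (proj('side',[[564,-211,104]])-[330,230])*k: cv2.circle(im,(int(x),int(y)),4,(255,0,255),1)
    o.append(im)
cv2.imwrite('pics/m.png',np.hstack(o)); s=env.get_state();print(s['joint_pos'],s['joint_torque'],s['wrist_force'])"
```

```text
[-4.78369865e-01  5.06835896e-01 -2.03521408e-01  8.60868523e-01
 -8.65348009e-06  1.40348945e+00] [ 1.99136575e-02 -5.20888388e+01  2.44217330e+01  1.06622925e-02
  2.84492817e-04 -4.42050492e-06] [ 0.00714325  0.64566307 -0.50828303]
```

View pics/m.png

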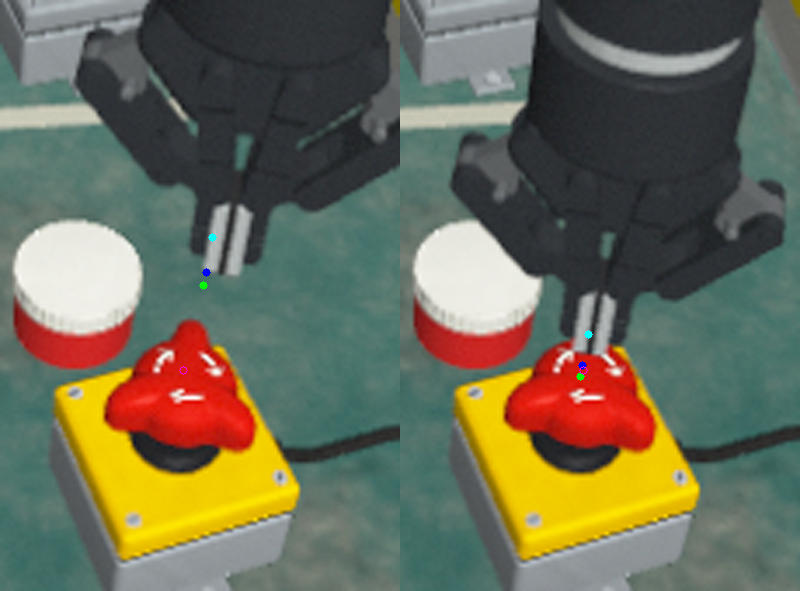

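The overlay shows the visible tip about 3 px right and 7 px up of the expected tip (green), in both frames. I'll check the start pictures, where both cameras saw the gripper clear of everything.

```bash
python3 -c "
from p import *
o=[]
t=np.array([165.85,523.8,212.4]); yv=np.array([.302,.953,0])
for n,(r,c) in(('top',(370,30)),('side',(0,120))):
    im=cv2.imread(f'pics/{n}0.png')[r:r+75,c:c+75]; im=cv2.resize(im,(400,400),interpolation=2); k=400/75
    for e in(-43,43):
        for dz,col in ((5,(0,255,0)),(24,(255,255,0))):
            for x,y in (proj(n,t+e*yv+[0,0,dz])-[c,r])*k: cv2.circle(im,(int(x),int(y)),4,col,-1)
    o.append(im)
cv2.imwrite('pics/m2.png',np.hstack(o))"
```

```text
(no output)
```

View pics/m2.png

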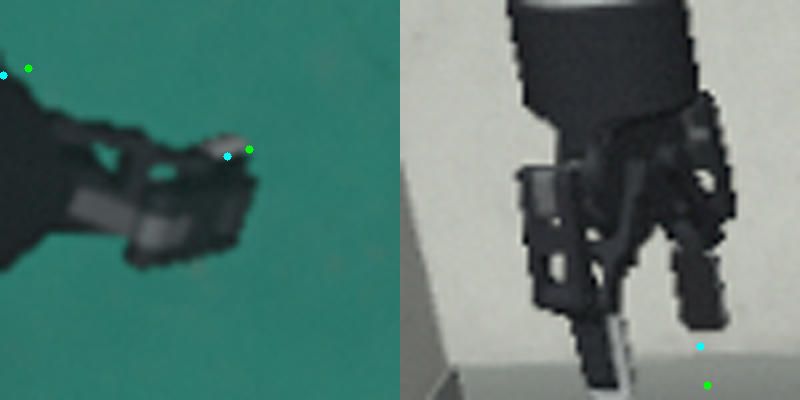

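All four views agree: the real fingertips stand roughly 20 to 30 mm higher than stated relative to the reported TCP. That makes pressing over the hub risky under the grasp rule. I'll press on the 72° lobe instead, 25 mm off the axis, feeling for contact by force.

```bash
python3 -c "
from p import *
plan([571.7,-188.2,114],72,5)"
```

```text
at [ 563.6 -209.3  105.7] yaw 72.2 F [ 0.   0.6 -0.5] t 3.375 tilt [-0.  0. -1.]
[[0, [0.45, 0.03, -0.17], [0, 0, 0.001]], [0, [0.45, 0.03, -0.17], [0, 0, 0.001]], [0, [0.45, 0.03, -0.17], [0, 0, 0.001]], [0, [0.45, 0.02, -0.17], [0, 0, 0.001]], [0, [0.45, 0.02, -0.17], [0, 0, 0.001]]]
```

Request:
jog_arm --series '[[0,[0,0,-1.5],[0,0,0.003]],[0,[1.1,0.05,0],[0,0,0]],[0,[1.15,0.08,0],[0,0,0]],[0,[0,0,1.0],[0,0,0]],[0,[0,0,0.3],[0,0,0]]]'

```text
time_s: 4.0
position: [571.2, -187.7, 106.7]
eef_rot: [-2.54, -1.847, 0.002]
wrist_force: [0.5, -0.1, -0.0]
grip_width: -0.1
finger_force: 0.0
```

Request:
jog_arm --series '[[0,[0,0,0.15],[0,0,0]],[0,[0,0,0.15],[0,0,0]],[0,[0,0,0.15],[0,0,0]],[0,[0,0,0.15],[0,0,0]],[0,[0,0,0],[0,0,0]]]'

```text
time_s: 4.62
position: [571.8, -188.4, 102.0]
eef_rot: [-2.542, -1.847, 0.0]
wrist_force: [-0.7, -0.8, 0.1]
grip_width: 0.1
finger_force: 0.0
```

Request:
jog_arm --series '[[0,[0,0,0.15],[0,0,0]],[0,[0,0,0.15],[0,0,0]],[0,[0,0,0.15],[0,0,0]],[0,[0,0,0.15],[0,0,0]],[0,[0,0,0],[0,0,0]]]'

```text
time_s: 5.25
position: [571.8, -188.3, 95.9]
eef_rot: [-2.541, -1.847, 0.0]
wrist_force: [0.4, -0.6, 0.2]
grip_width: -0.1
finger_force: 0.0
```

Request:
jog_arm --series '[[0,[0,0,0.15],[0,0,0]],[0,[0,0,0.15],[0,0,0]],[0,[0,0,0.15],[0,0,0]],[0,[0,0,0.15],[0,0,0]],[0,[0,0,0],[0,0,0]]]'

```text
time_s: 5.88
position: [571.8, -188.3, 89.9]
eef_rot: [-2.541, -1.847, 0.0]
wrist_force: [0.3, -0.9, 0.5]
grip_width: -0.1
finger_force: 0.0
```

Request:
jog_arm --series '[[0,[0,0,0.15],[0,0,0]],[0,[0,0,0.15],[0,0,0]],[0,[0,0,0.15],[0,0,0]],[0,[0,0,0.15],[0,0,0]],[0,[0,0,0],[0,0,0]]]'

```text
time_s: 6.5
position: [572.0, -188.4, 84.3]
eef_rot: [2.541, 1.847, 0.0]
wrist_force: [-0.3, -0.2, 1.7]
grip_width: 0.5
finger_force: 1.3
```

```bash
python3 -c "
from p import *
t=np.array(env.get_state()['position']); print(t)
im=shot('side','s3.png')[:,:,::-1][260:400,320:450]; im=cv2.resize(im,(540,582),interpolation=2); k=540/130
for d,col in((0,(255,0,0)),(-8,(0,255,0)),(20,(255,255,0))):
    for x,y in (proj('side',t+[0,0,d])-[320,260])*k: cv2.circle(im,(int(x),int(y)),3,col,-1)
cv2.imwrite('pics/b3.png',im)"
```

```text
[ 571.99501681 -188.39243248   84.26824427]
```

View pics/b3.png

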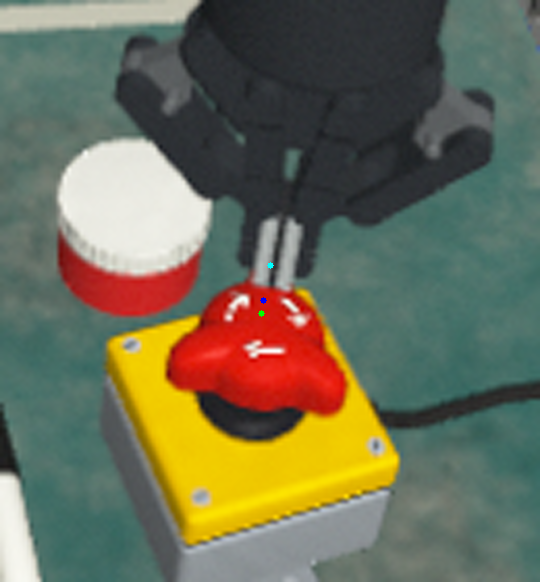

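Contact came at a reported z of about 84, so the real tip is roughly 20 mm above the TCP. The picture shows the tips resting on the far lobe at about (275,288) in the crop. I'll press on.

Request:
jog_arm --series '[[0,[0,0,0.2],[0,0,0]],[0,[0,0,0.2],[0,0,0]],[0,[0,0,0.15],[0,0,0]],[0,[0,0,0.15],[0,0,0]],[0,[0,0,0],[0,0,0]]]'

```text
time_s: 7.18
position: [572.4, -188.6, 77.7]
eef_rot: [2.541, 1.846, 0.001]
wrist_force: [-1.1, 0.7, 5.2]
grip_width: 0.0
finger_force: 2.6
```

Request:
jog_arm --series '[[0,[0,0,0.15],[0,0,0]],[0,[0,0,0.1],[0,0,0]],[0,[0,0,0.1],[0,0,0]],[0,[0,0,0],[0,0,0]],[0,[0,0,0],[0,0,0]]]'

```text
time_s: 7.8
position: [572.6, -188.6, 74.5]
eef_rot: [2.54, 1.846, 0.002]
wrist_force: [-1.1, 0.4, 6.8]
grip_width: 0.0
finger_force: 3.5
```

Request:
jog_arm --series '[[0,[0,0,0.1],[0,0,0]],[0,[0,0,0.1],[0,0,0]],[0,[0,0,0.1],[0,0,0]],[0,[0,0,0.1],[0,0,0]],[0,[0,0,0],[0,0,0]]]'

```text
time_s: 8.43
position: [575.1, -189.5, 73.9]
eef_rot: [2.536, 1.843, 0.006]
wrist_force: [-2.4, 2.7, 23.3]
grip_width: 0.3
finger_force: 11.6
```

Hard stop reached at 23 N. I lift off and check that it has latched.

Request:
jog_arm --series '[[0,[0,0,-0.6],[0,0,0]],[0,[0,0,-1.0],[0,0,0]],[0,[0,0,-1.4],[0,0,0]],[0,[0,0,-1.0],[0,0,0]],[0,[0,0,0],[0,0,0]]]'

```text
time_s: 9.05
position: [572.6, -188.7, 110.6]
eef_rot: [2.54, 1.846, 0.001]
wrist_force: [0.5, -1.0, -0.4]
grip_width: -0.3
finger_force: 0.0
```

```bash
cat > chk.py <<'E'
from h import *
import sys
def red(im):
    h=cv2.cvtColor(im[:,:,::-1].copy(),cv2.COLOR_BGR2HSV).astype(int); m=((h[...,0]<8)|(h[...,0]>172))&(h[...,1]>150)&(h[...,2]>90)
    m[:333]=0;m[400:]=0;m[:,:352]=0;m[:,415:]=0; ys,xs=np.nonzero(m); return len(xs),xs.min(),xs.max(),ys.max(),xs.mean().round(2),ys.mean().round(2)
print("before",red(cv2.imread("pics/s1.png")[:,:,::-1])); print("now",red(shot("side",sys.argv[1])))
E
python3 chk.py s4.png; python3 -c "
from p import *
u=np.array([np.cos(np.radians(72)),np.sin(np.radians(72)),0]);t=np.array([-u[1],u[0],0])
plan(np.array([564,-212,0])+36*u+27*t+[0,0,114],72,5)"
```

```text
before (830, np.int64(352), np.int64(402), np.int64(358), np.float64(381.37), np.float64(345.8))
now (859, np.int64(352), np.int64(400), np.int64(362), np.float64(380.57), np.float64(347.84))
at [ 572.1 -188.5  109.9] yaw 72.0 F [-0.   0.3 -0.5] t 9.1 tilt [ 0.001 -0.    -1.   ]
[[0, [0.22, -0.55, -0.08], [0, 0, 0.0]], [0, [0.22, -0.55, -0.08], [0, 0, 0.0]], [0, [0.22, -0.55, -0.08], [0, 0, 0.0]], [0, [0.22, -0.55, -0.08], [0, 0, 0.0]], [0, [0.22, -0.55, -0.08], [0, 0, 0.0]]]
```

It is latched: the head sits about 4 px lower with nothing touching it. Next I move beside the lobe and go down.

Request:
jog_arm --series '[[0,[0.55,-1.35,0],[0,0,0]],[0,[0.55,-1.4,0],[0,0,0]],[0,[0,0,1.0],[0,0,0]],[0,[0,0,1.5],[0,0,0]],[0,[0,0,0.5],[0,0,0]]]'

```text
time_s: 9.72
position: [548.4, -169.3, 77.6]
eef_rot: [-2.54, -1.845, 0.002]
wrist_force: [-0.2, -0.4, -0.5]
grip_width: 0.2
finger_force: 0.0
```

Request:
jog_arm --series '[[0,[0,0,0.3],[0,0,0]],[0,[0,0,0.4],[0,0,0]],[0,[0,0,0.5],[0,0,0]],[0,[0,0,0.5],[0,0,0]],[0,[0,0,0],[0,0,0]]]'

```text
time_s: 10.35
position: [548.8, -169.3, 62.2]
eef_rot: [-2.541, -1.846, 0.001]
wrist_force: [-0.9, -0.7, -0.3]
grip_width: -0.0
finger_force: 0.0
```

```bash
cat > rot.py <<'E'
from p import *
import sys
# rigid clockwise rotation about the axis, n rows, da deg each, ending on the radius wanted
C=np.array([564,-212.]); da,n=float(sys.argv[1]),int(sys.argv[2])
s=env.get_state(); M=R.from_rotvec(s["eef_rot"]).as_matrix(); p=np.array(s["position"]); print(p.round(1),np.round(s["wrist_force"],1),s["time_s"])
d=p[:2]-C; x=M[:2,0]; y=M[:2,1]
print("r",np.hypot(*d).round(1),"along x",(d@x).round(1),"along -y",-(d@y).round(1))
a=np.radians(da); Q=np.array([[np.cos(a),np.sin(a)],[-np.sin(a),np.cos(a)]]); st=Q@d-d
print("row: [0,",np.round([st@x/10,st@y/10],2).tolist(),"turn",round(a,3))
E
python3 rot.py 9 5
```

```text
[ 548.8 -169.3   62.2] [-0.9 -0.7 -0.3] 10.35
r 45.3 along x 36.0 along -y 27.6
row: [0, [0.39, 0.6] turn 0.157
```

Request:
jog_arm --series '[[0,[0.39,0.6,0],[0,0,0.157]],[0,[0.39,0.6,0],[0,0,0.157]],[0,[0.39,0.6,0],[0,0,0.157]],[0,[0.39,0.6,0],[0,0,0.157]],[0,[0,0,0],[0,0,0]]]'

```text
time_s: 10.98
position: [577.7, -168.6, 62.7]
eef_rot: [2.986, 0.975, 0.001]
wrist_force: [-0.0, 0.7, 0.7]
grip_width: -0.2
finger_force: 0.2
```

```bash
python3 rot.py 8 2; python3 chk.py s5.png
```

```text
[ 577.7 -168.6   62.7] [-0.   0.7  0.7] 10.975
r 45.5 along x 36.6 along -y 27.0
row: [0, [0.34, 0.54] turn 0.14
before (830, np.int64(352), np.int64(402), np.int64(358), np.float64(381.37), np.float64(345.8))
now (868, np.int64(352), np.int64(396), np.int64(365), np.float64(379.75), np.float64(347.08))
```

Request:
jog_arm --series '[[0,[0.34,0.54,0],[0,0,0.14]],[0,[0.34,0.54,0],[0,0,0.14]],[0,[0,0,0],[0,0,0]],[0,[0,0,0],[0,0,0]],[0,[0,0,0],[0,0,0]]]'

```text
time_s: 11.65
position: [588.6, -173.9, 62.6]
eef_rot: [-3.093, -0.548, -0.0]
wrist_force: [0.8, 3.1, 0.0]
grip_width: 0.0
finger_force: 0.9
```

```bash
python3 rot.py 5 2; python3 chk.py s6.png; python3 -c "
import cv2
o=[cv2.resize(cv2.imread('pics/'+f)[290:400,335:430],(390,452),interpolation=2) for f in('s4.png','s6.png')]
cv2.imwrite('pics/b6.png',cv2.hconcat(o))"
```

```text
[ 588.6 -173.9   62.6] [0.8 3.1 0. ] 11.65
r 45.4 along x 36.2 along -y 27.4
row: [0, [0.22, 0.33] turn 0.087
before (830, np.int64(352), np.int64(402), np.int64(358), np.float64(381.37), np.float64(345.8))
now (828, np.int64(352), np.int64(399), np.int64(364), np.float64(380.28), np.float64(344.61))
```

View pics/b6.png

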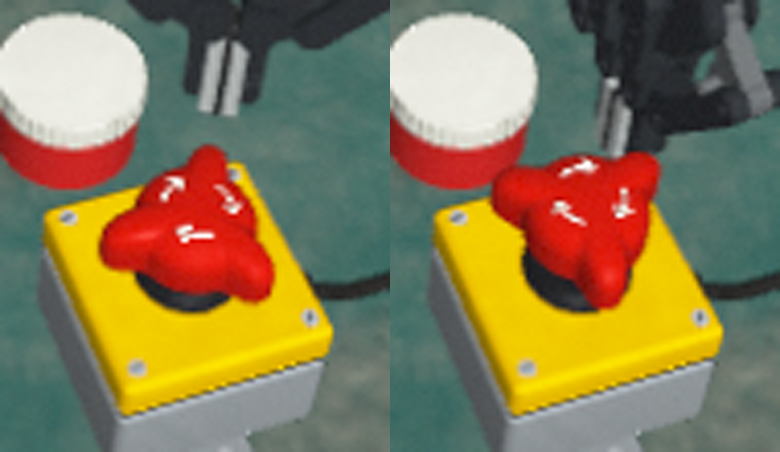

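In the left frame the head is latched. In the right frame it has turned by about 40° and risen again, with more collar visible. I now withdraw radially outward and up.

Request:
jog_arm --series '[[0,[0.5,-0.3,0],[0,0,0]],[0,[1.5,-0.5,0],[0,0,0]],[0,[2.0,0,0],[0,0,0]],[0,[0,0,-3.0],[0,0,0]],[0,[0,0,-5.0],[0,0,0]]]'

```text
time_s: 12.32
position: [623.2, -151.8, 141.4]
eef_rot: [-3.092, -0.547, 0.006]
wrist_force: [-0.2, -0.4, -0.2]
grip_width: 0.1
finger_force: 0.0
```

```bash
python3 chk.py s7.png; python3 -c "
from p import *
plan([553.0,196.5,142],72,10)"
```

```text
before (830, np.int64(352), np.int64(402), np.int64(358), np.float64(381.37), np.float64(345.8))
now (832, np.int64(352), np.int64(402), np.int64(358), np.float64(381.36), np.float64(345.82))
at [ 627.5 -153.3  150.3] yaw 20.1 F [ 2.  -0.1  4.4] t 12.375 tilt [ 0.008 -0.003 -1.   ]
[[0, [0.5, -3.54, 0.08], [0, 0, -0.091]], [0, [0.82, -3.48, 0.08], [0, 0, -0.091]], [0, [1.13, -3.39, 0.08], [0, 0, -0.091]], [0, [1.43, -3.28, 0.08], [0, 0, -0.091]], [0, [1.72, -3.13, 0.08], [0, 0, -0.091]]]
[[0, [2.0, -2.96, 0.08], [0, 0, -0.091]], [0, [2.26, -2.77, 0.08], [0, 0, -0.091]], [0, [2.5, -2.56, 0.08], [0, 0, -0.091]], [0, [2.72, -2.32, 0.08], [0, 0, -0.091]], [0, [2.92, -2.06, 0.08], [0, 0, -0.091]]]
```

The red head's mask is back to its original values, so it is out and turned back. On to the blue button.

Request:
jog_arm --series '[[0,[0.5,-3.54,0],[0,0,-0.091]],[0,[0.82,-3.48,0],[0,0,-0.091]],[0,[1.13,-3.39,0],[0,0,-0.091]],[0,[1.43,-3.28,0],[0,0,-0.091]],[0,[1.72,-3.13,0],[0,0,-0.091]]]'

```text
time_s: 13.0
position: [587.1, 23.5, 142.8]
eef_rot: [2.888, 1.234, 0.002]
wrist_force: [0.4, 0.3, -0.3]
grip_width: 0.1
finger_force: 0.0
```

Request:
jog_arm --series '[[0,[2.0,-2.96,0],[0,0,-0.091]],[0,[2.26,-2.77,0],[0,0,-0.091]],[0,[2.5,-2.56,0],[0,0,-0.091]],[0,[2.72,-2.32,0],[0,0,-0.091]],[0,[2.92,-2.06,0],[0,0,-0.091]]]'

```text
time_s: 13.62
position: [549.4, 198.5, 142.8]
eef_rot: [2.536, 1.854, 0.002]
wrist_force: [-0.2, 0.2, -0.4]
grip_width: 0.1
finger_force: 0.0
```

```bash
python3 -c "
from p import *
plan([552.8,196.8,75],72,5)"
```

```text
at [549.4 198.5 142.8] yaw 72.3 F [-0.2  0.2 -0.4] t 13.625 tilt [ 0.001 -0.    -1.   ]
[[0, [-0.01, 0.08, 1.36], [0, 0, 0.001]], [0, [-0.01, 0.08, 1.36], [0, 0, 0.001]], [0, [-0.01, 0.08, 1.36], [0, 0, 0.001]], [0, [-0.01, 0.08, 1.36], [0, 0, 0.001]], [0, [-0.01, 0.08, 1.36], [0, 0, 0.001]]]
```

Request:
jog_arm --series '[[0,[-0.05,0.2,1.5],[0,0,0]],[0,[0,0.2,1.5],[0,0,0]],[0,[0,0,1.5],[0,0,0]],[0,[0,0,1.5],[0,0,0]],[0,[0,0,0.6],[0,0,0]]]'

```text
time_s: 14.25
position: [551.9, 194.1, 75.0]
eef_rot: [-2.54, -1.847, 0.003]
wrist_force: [-0.8, 0.1, -0.1]
grip_width: 0.2
finger_force: 0.0
```

Request:
jog_arm --series '[[0,[0,0,0.4],[0,0,0]],[0,[0,0,0.3],[0,0,0]],[0,[0,0,0.3],[0,0,0]],[0,[0,0,0.2],[0,0,0]],[0,[0,0,0],[0,0,0]]]'

```text
time_s: 14.88
position: [552.7, 194.9, 64.6]
eef_rot: [2.54, 1.849, 0.0]
wrist_force: [-0.1, -0.1, 0.4]
grip_width: -0.3
finger_force: 0.0
```

Request:
jog_arm --series '[[0,[0.2,0,0.3],[0,0,0]],[0,[0,0,0.3],[0,0,0]],[0,[0,0,0.2],[0,0,0]],[0,[0,0,0.2],[0,0,0]],[0,[0,0,0],[0,0,0]]]'

```text
time_s: 15.5
position: [553.2, 196.8, 54.6]
eef_rot: [-2.54, -1.849, 0.0]
wrist_force: [-0.4, -0.5, 2.3]
grip_width: -0.2
finger_force: 1.1
```

```bash
python3 -c "
from p import *
t=np.array(env.get_state()['position']); print(t)
im=shot('side','s8.png')[:,:,::-1][130:260,290:400]; im=cv2.resize(im,(480,567),interpolation=2); k=480/110
for d,col in((20,(255,255,0)),):
    for x,y in (proj('side',t+[0,0,d])-[290,130])*k: cv2.circle(im,(int(x),int(y)),3,col,-1)
cv2.imwrite('pics/b8.png',im)"
```

```text
[553.23029194 196.80383115  54.64303626]
```

View pics/b8.png

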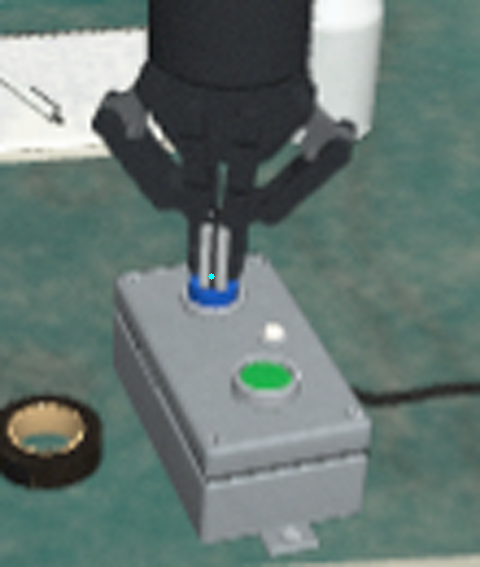

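The tips sit centrally on the blue cap at crop (214,288), with first contact at 2.3 N. I press 6 mm more.

Request:
jog_arm --series '[[0,[0,0,0.2],[0,0,0]],[0,[0,0,0.2],[0,0,0]],[0,[0,0,0.1],[0,0,0]],[0,[0,0,0.1],[0,0,0]],[0,[0,0,0.05],[0,0,0]]]'

```text
time_s: 16.18
position: [553.3, 196.8, 48.8]
eef_rot: [2.539, 1.849, 0.0]
wrist_force: [-4.0, -1.0, 11.8]
grip_width: -0.0
finger_force: 5.9
```

Request:
jog_arm --series '[[0,[0,0,0.1],[0,0,0]],[0,[0,0,0],[0,0,0]],[0,[0,0,0],[0,0,0]],[0,[0,0,-1.0],[0,0,0]],[0,[0,0,-3.0],[0,0,0]]]'

```text
time_s: 16.8
position: [551.9, 196.4, 85.9]
eef_rot: [-2.539, -1.848, 0.005]
wrist_force: [0.4, -0.4, 0.1]
grip_width: -0.1
finger_force: 0.0
```

Request:
jog_arm --series '[[0,[0,0,-3.0],[0,0,0]],[0,[0,0,-3.0],[0,0,0]],[0,[0,0,0],[0,0,0]],[0,[0,0,0],[0,0,0]],[0,[0,0,0],[0,0,0]]]'

```text
time_s: 17.42
position: [552.3, 196.6, 145.6]
eef_rot: [-2.539, -1.849, 0.004]
wrist_force: [0.5, -0.5, 0.3]
grip_width: 0.0
finger_force: 0.0
```

```bash
python3 chk.py s9.png; python3 -c "
from m import *
for f in('side0.png','s9.png'):
    im=cv2.cvtColor(cv2.imread('pics/'+f),cv2.COLOR_BGR2RGB); ms=masks('side',im); print([(k,cen(ms[k])[1].round(1).tolist(),int(ms[k].sum())) for k in('blue','green')])
s=env.get_state();print(s['position'],s['wrist_force'],s['time_s'])
print(env.finish_job())"
```

```text
before (830, np.int64(352), np.int64(402), np.int64(358), np.float64(381.37), np.float64(345.8))
now (833, np.int64(352), np.int64(402), np.int64(358), np.float64(381.36), np.float64(345.82))
[('blue', [338.3, 195.3], 81), ('green', [350.3, 215.9], 46)]
[('blue', [338.3, 195.3], 81), ('green', [350.3, 215.9], 46)]
[552.43493435 196.58382778 145.71623483] [ 0.30383807 -0.35891065  0.23365135] 17.475
the job is handed in; nothing more can be done
None
```

I did the check and handed the job in, but no verdict came back: the red button latched, was turned and sprang back out, blue was pressed to its stop and came back, and green, pot, pen and tape were never touched; the fingertips sat about 28 mm higher than stated, so I pressed the red head on a lobe by feel.

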